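Stack and compress a spring fixture for pinning

TASK

On the spring fixture, thread the tall spacer, then the flat washer, then the flanged collar (flange down) over the upright post, each fully home on the one below. Then press the collar straight down until the sprung seat has sunk about 8 mm, half its travel, so that the cross hole in the post shows clear above the collar, and finish while still holding it there with a steady push, without letting go, so that the fitter can drive the locking pin. Leave the other things on the bench where they are.

Things in the scene. Friction and masses are not known exactly. Their poses are not given: they have to be found in the camera images.
- fixture: Spring fixture, fixed to the bench: grey base plate 160 x 120 x 20, on it a dark round spring housing 76 in diameter, up to 42 above the bench, an aluminium sprung seat and a bright steel post upright through the seat. Origin: centre of the underside of the base plate, on the bench top and the post's axis; z up, x along the 160 side.
- post_tip (a point): Centre of the tip of the post, 146 above the bench; z up. The post is 20 in diameter; its top narrows over the last 7 to 10 in diameter. A 4 diameter cross hole goes through the post, its centre at 133 above the bench (a dark dot on two sides).
- seat_top (a point): Centre of the top face of the sprung seat (aluminium disc 56 in diameter around the post), 60 above the bench when up; it sinks with the seat; z up.
- seat (a joint): How far the sprung seat has sunk, in m: 0 up, 0.016 bottomed. It slides straight down and springs back. It starts to move at 10 N total load and takes 1 N more per mm (18 N at 8 mm), counting the weight of the rings on it (about 4.5 N for all three), so that the robot itself pushes about 13.5 N at 8 mm.
- spacer: Tall steel spacer: plain tube 36 outside, 24 hole, 40 high, about 0.18 kg, standing upright on the bench. Origin: centre of its underside, z along its axis, up.
- spacer_mid (a point): Centre of the spacer, 20 above its underside, on its axis.
- washer: Flat thick steel washer: 48 outside, 24 hole, 12 thick, about 0.13 kg, lying flat on the bench. Origin: centre of its underside, z along its axis, up.
- washer_mid (a point): Centre of the washer, 6 above its underside, on its axis.
- collar: Flanged steel collar: flange 48 in diameter and 8 thick at the bottom, above it a neck 36 in diameter and 16 high (24 high in all), 24 hole right through, about 0.16 kg, standing flange down on the bench. Origin: centre of the flange's underside, z along its axis, up. Home on the stack before pressing, its top is 136 above the bench and hides the cross hole.
- bearing: Bystander, leave alone: steel bearing race, 62 outside, 40 hole, 18 high, lying flat. Origin: centre of its underside.
- nut: Bystander, leave alone: dark hexagon nut 46 over the corners, 22 high. Origin: centre of its underside.
- wrench: Bystander, leave alone: steel wrench 200 long lying behind the fixture.
- hammer: Bystander, leave alone: hammer 280 long lying on the left.
- spray: Bystander, leave alone: white spray can 66 diameter, 190 high, standing at the far left.
- grease: Bystander, leave alone: grey grease jar 90 diameter, 90 high, standing at the far right.
- tin: Bystander, leave alone: blue open parts tin 120 x 160 x 45 on the right.

How it is judged:
On the way, in this order (a step that is already met when the one before it is completed fails the run):
1. the spacer is on the post, fully home on the seat (horizontal distance between spacer_mid and seat_top below 0.005 m and z of spacer_mid in the frame of seat_top between 0.0165 and 0.0235 m and angle between the z axis of spacer_mid and the z axis of seat_top, either way round below 0.08 rad), for 0.2 s.
2. the washer is on the post, fully home on the spacer (all of step 1 and horizontal distance between washer_mid and seat_top below 0.005 m and z of washer_mid in the frame of seat_top between 0.0425 and 0.0495 m and angle between the z axis of washer_mid and the z axis of seat_top, either way round below 0.08 rad), for 0.2 s.
3. the collar is on the post, flange down, fully home on the washer (all of step 2 and horizontal distance between collar and seat_top below 0.005 m and z of collar in the frame of seat_top between 0.0485 and 0.0555 m and angle between the z axis of collar and the z axis of seat_top, either way round below 0.08 rad and angle between collar's own z axis and vertical below 0.08 rad), for 0.2 s.
At the end, for the whole second after the job is handed in: Spacer, washer and collar (flange down) are stacked on the post in that order, each within 3.5 mm of fully home, within 5 mm of centred and level within 0.08 rad; the fingers still hold or press the collar so that the seat stays 5 to 11 mm down (15 to 21 N on the spring) and still (all of step 3 and value of joint seat between 0.005 and 0.011 m and velocity of joint seat between -0.004 and 0.004 m/s and linear speed of collar below 0.01 m/s and contact force between collar and the fingers above 2 N); the arm keeps its last pose, push and grip.
It fails at once if another thing on the bench is disturbed (moved over 30 mm) (distance of any of bearing, nut, wrench, hammer, spray, grease, tin from where it was at the start of the episode above 0.03 m).
It also fails if it takes over 67 s, if anything falls off the work surface, if the arm or the gripper's body presses on something with over 40 N, if the wrist force passes 120 N, or if a joint passes its speed limit or range.

ROBOT

A 6-joint arm with a two-finger parallel gripper is mounted at the origin on the work surface. World frame = base frame: x ahead of the robot, y to its left, z up, the work surface at z = 0. Lengths are in m, angles in rad, forces in N, time in s.
With the tool pointing down it reaches from about 0.375 to 0.75 m from the base axis. Payload 9 kg.
Tool frame: the origin (TCP) lies midway between the tips of the shut fingers; the grasp point (between the pads) lies manip.tcp_to_grasp behind it (manip.tcp_to_grasp is the distance from the TCP to the grasp point, in m); z points along the fingers, y is the line along which they close (so a half turn about z gives the same grasp; the last joint's range is limited). The gripper opens to 85 mm and grips with 20 to 120 N. Pads are 22 mm wide; open, the fingers measure 114 mm over their backs; the gripper's body (76 mm by 85 mm) begins 54 mm behind the grasp point. The pads swing forward as they close: fully open they stand 13 mm farther back than shut.
Start: joints at [1.111, 0.104, 0.097, 1.564, 0, 1.353], TCP at [0.144, 0.583, 0.231] pointing down, gripper open.
Joint ranges: [-2.99, 2.99], [-0.84, 1.86], [-1.1, 1.16], [-1.84, 2.11], [-1.51, 1.56], [-3.14, 3.14]. Speed limits (rad/s): [2.22, 2.22, 2.57, 3.14, 3.14, 3.14].

INTERFACE

Orientations are given as a 3x3 rotation matrix whose columns are the frame's x, y, z axes.
In Python, from workcell import manip gives the robot as it stands.
- The arm moves only by the tool jog_arm, never from a script. Its argument "targets" is one flat list of numbers, 5 for each row, row after row: the shift along the tool's x, y, z normalised to -1 to 1, where 1 is 2 cm, then the turn about the tool's z normalised to -1 to 1, where 1 is 0.12 rad, then the closure, from 0 (fully open) to 1 (shut). In form: [tx, ty, tz, turn, gripper, tx, ty, tz, turn, gripper, ...]. A call has 1 to 12 rows; each row shifts and turns the commanded pose from where the row before left it, along the tool's axes as they then stand; what a row does not reach is not made up. A row lasts 1/10 s, in which the tool goes at most 50 mm and 8.59 degrees, less where a joint would pass 70% of its speed; a pose out of reach is approached as far as the arm can. A call with a number of a shift or a turn outside -1 to 1 is refused whole. A call with a gripper value outside its range is refused whole. The fingers move at their own pace and stop on an object; the grip force is fixed at half the most. Time passes only in rows, so rows that do not move let the fingers close. It gives the time, the measured TCP pose, the force, the opening and the grip force at its end, in the units of the state.
- manip.observe(): the state, without advancing time (a new reading comes with each control period).
- manip.snapshot(name): name is "scene" or "side" or "wrist"; returns the picture (384x512x3 uint8, red, green, blue); there is no depth.
- manip.camera_model(name): a dict with "intrinsics" (3x3 intrinsics, pixels), "rvec" (rotation vector, rad) and "tvec" (3), from world to camera coordinates, as OpenCV has them. Camera axes: x right, y down, z forward; pixel columns grow to the right and rows downward; lengths in m; the calibration is good to about 2 mm. A picture is of the moment at which its call begins: read the wrist's pose just before it. camera_model takes no time and is no camera call; for the wrist camera it gives the pose at the moment of the call.
- manip.hand_in(): hands the job in; it is judged then, once.
The state is a dict: "time_s": time; "joints": joint angles; "joint_velocities": joint speeds; "effort": joint torques, N m; "tcp_pos": TCP position; "eef_rot": TCP orientation; "force": force on the tool from outside, world axes, zero at the start; "ft_torque": the same for the moment, N m; "grip_width": opening from 0.0 (shut) to 1.0 (fully open); "grip_force": force on a finger pad.
Only numpy, scipy, OpenCV 4.12 (cv2) and the standard library are available. Lean on these libraries where they do the work, as an engineer would, in place of code of your own. Each camera call takes 0.05 s, during which the arm holds its last target. There are 200 camera calls.

## Working session

There is one attempt and no reset: what is moved stays moved. The work goes in short steps, Python scripts to look and compute and a tool call to move; the robot and the scene stay as the last step left them, time stands still between calls to the robot, and variables do not carry over. Pictures are saved under pics/ and viewed, at most 14 in all, crops included, and the job is handed in when it is done.

Besides the shell and the picture viewer there is one more tool, called after "Emit:" as name(argument=value, ...), one argument or row to a line, values as JSON. jog_arm: Moves the arm, as the interface text tells. Its arguments: {"type":"object","properties":{"targets":{"type":"array","items":{"type":"number"}}},"required":["targets"]}

```bash
mkdir -p pics; ls; cat > h.py <<'E'
from workcell import manip
import cv2, numpy as np
def snap(n,f):
    im=manip.snapshot(n); cv2.imwrite('pics/'+f,im[:,:,::-1]); return im
def ray(cm,uv):
    K=np.array(cm["intrinsics"]);R=cv2.Rodrigues(np.array(cm["rvec"],float))[0];t=np.array(cm["tvec"],float).ravel()
    d=R.T@np.linalg.inv(K)@np.array([uv[0],uv[1],1.]); return -R.T@t, d
def onplane(cm,uv,z):
    o,d=ray(cm,uv); return o+d*(z-o[2])/d[2]
def proj(cm,p):
    return cv2.projectPoints(np.array(p,float).reshape(-1,1,3),np.array(cm["rvec"],float),np.array(cm["tvec"],float),np.array(cm["intrinsics"],float),None)[0].reshape(-1,2)
E
python3 - <<'E'
from h import *
s=manip.observe(); print(s, manip.tcp_to_grasp)
a=snap('scene','s0.png');b=snap('side','d0.png');
for n in('scene','side'):
    cm=manip.camera_model(n);print(n,ray(cm,(256,192)),cm['intrinsics'])
cm=manip.camera_model('wrist');snap('wrist','w0.png');print(ray(cm,(256,192)))
im=np.hstack([cv2.imread('pics/s0.png'),cv2.imread('pics/d0.png')])
E
```

```text
pics
{'time_s': 0.0, 'joints': array([ 1.11131024e+00,  1.04707769e-01,  9.64347795e-02,  1.56388937e+00,
       -3.33557099e-05,  1.35308023e+00]), 'joint_velocities': array([-0.00253441, -0.00062438,  0.00198444, -0.00010287,  0.00048109,
       -0.00152093]), 'effort': array([ 8.85645422e-04, -5.56915355e+01,  5.03666925e+01,  1.65814231e-02,
       -3.09203551e-04, -1.06195134e-05]), 'tcp_pos': array([0.1435067 , 0.58223087, 0.23049838]), 'eef_rot': array([[-9.70915651e-01,  2.39421107e-01, -5.75922816e-04],
       [ 2.39421656e-01,  9.70914896e-01, -1.23914213e-03],
       [ 2.62495260e-04, -1.34099088e-03, -9.99999066e-01]]), 'force': array([-0.12482047, -0.70853936, -0.38671281]), 'ft_torque': array([-0.03831665, -0.05765084, -0.02727698]), 'grip_force': 0.0, 'grip_width': 0.996512563605378} 0.0187
scene (array([1.5582397 , 0.61672406, 0.92074681]), array([-0.68067781, -0.44702932, -0.58038997])) [[420.39732401   0.         256.68259566]
 [  0.         420.39732401 190.85745051]
 [  0.           0.           1.        ]]
side (array([ 0.38498844, -1.03240151,  0.98423447]), array([ 0.14945828,  0.75226686, -0.64172961])) [[477.35783476   0.         257.46558643]
 [  0.         477.35783476 195.39782664]
 [  0.           0.           1.        ]]
(array([0.07701257, 0.59896616, 0.3731409 ]), array([ 0.2542015 , -0.07375363, -0.9644132 ]))
```

View pics/s0.png

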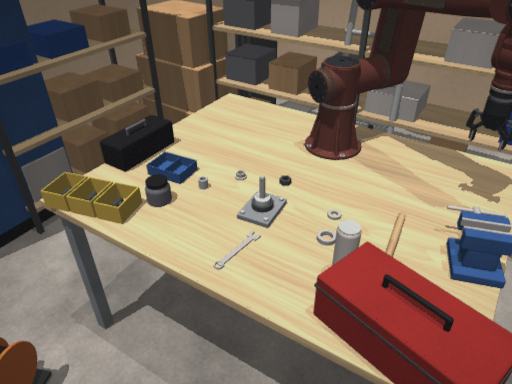

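View pics/d0.png

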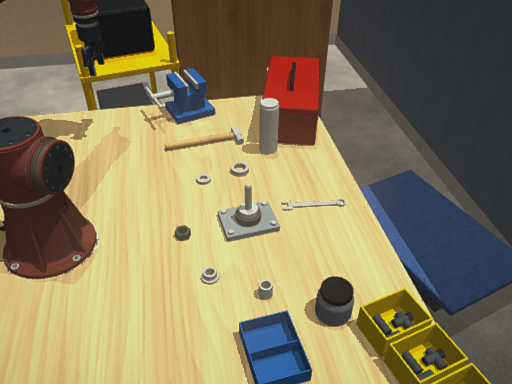

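Scene: spacer about (203,183), collar (241,175), post tip (262,178), washer (334,215). Side: spacer (265,289), collar (209,274), post tip (249,186), washer (204,179).

```bash
python3 - <<'E'
from h import *
S=dict(spacer=((203,183),(265,289),.02),collar=((241,175),(209,274),.010),washer=((334,215),(204,179),.006),nut=((285,180),(182,232),.011),bearing=((327,237),(240,169),.009))
for k,(a,b,z) in S.items():
  for n,f,uv in(('scene','s0',a),('side','d0',b)):
    im=cv2.imread(f'pics/{f}.png'); cm=manip.camera_model(n)
    hsv=cv2.cvtColor(im,cv2.COLOR_BGR2HSV)
    m=(hsv[...,1]<60).astype(np.uint8)
    nl,L,st,c=cv2.connectedComponentsWithStats(m)
    d=[(np.hypot(*(c[i]-uv)),i) for i in range(1,nl) if st[i,4]>25]
    i=min(d)[1]; x,y,w,h,_=st[i]; 
    print(k,n,c[i].round(1),st[i],onplane(cm,(x+w/2-.5,y+h/2-.5),z).round(4))
for n,f,uv in(('scene','s0',(262,178)),('side','d0',(249,186))):
    print(onplane(manip.camera_model(n),uv,.146))
    im=cv2.imread(f'pics/{f}.png');print(im[uv[1]-6:uv[1]+12:2,uv[0]-9:uv[0]+10,1])
E
```

```text
spacer scene [202.9 181.9] [198 176  10  13 116] [ 0.5553 -0.2863  0.02  ]
spacer side [265.2 288.8] [259 279  14  20 238] [ 0.5603 -0.2813  0.02  ]
collar scene [240.3 174.6] [235 170  12  10 100] [ 0.4224 -0.2018  0.01  ]
collar side [209.6 275.2] [201 267  18  17 225] [ 0.4265 -0.202   0.01  ]
washer scene [333.9 214. ] [327 209  15  11 122] [0.4519 0.214  0.006 ]
washer side [203.4 178.4] [197 174  14  10 109] [0.4558 0.2146 0.006 ]
nut scene [285.  180.3] [280 176  11  10  95] [ 0.3671 -0.0305  0.011 ]
nut side [182.1 230.6] [175 226  15  10  69] [ 0.368  -0.0222  0.011 ]
bearing scene [341.9 238. ] [ 317  219   44   46 1075] [0.5777 0.2861 0.009 ]
bearing side [239.5 168.2] [231 162  18  14 182] [0.581  0.2427 0.009 ]
[ 0.57154663 -0.00669957  0.146     ]
[[197 196 196 197 198 199 199 198 196 193 191 191 192 193 194 197 197 196
  195]
 [209 207 204 203 201 200 200 200 200 200 200 201 198 198 193 189 188 190
  192]
 [215 215 216 216 214 213 210 185 193 198 187 168 197 202 200 200 201 199
  195]
 [214 215 215 215 214 215 149 126 137 142 127 100 173 204 208 209 208 207
  205]
 [21
[... 469 characters left out ...]
 208 215 215 216 215 214 207 203 203 211 216
  214]
 [190 202 207 209 212 214 206 205 213 216 217 217 214 209 204 201 205 214
  214]
 [188 195 207 210 211 205 192 209 211 211 214 218 216 212 206 203 201 209
  216]
 [194 196 206 208 177 111 127 157 171 161 146 169 217 214 208 205 202 203
  212]
 [195 194 204 210 170  96  99 111 115 113 112 145 222 217 209 205 204 206
  210]
 [196 194 198 207 175  96  93  98 102 106 110 143 221 216 211 207 203 205
  210]
 [200 192 194 204 177  97  92  99 104 105 109 143 218 217 211 206 203 203
  207]
 [203 195 194 199 175  97  92  99 102 105 109 144 218 217 213 207 204 200
  204]
 [205 198 195 204 178  97  92  98 102 105 108 144 218 215 214 209 204 201
  200]]
```

View pics/w0.png

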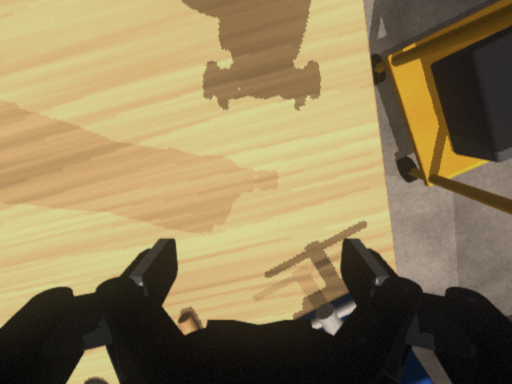

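Wrist view shows only the bench edge and fingers near the bottom of the frame. I'll square the tool to the world (tool x = -X, tool y = +Y) and drive towards the washer, viewing from there.

Emit:
jog_arm(
  targets=[0,0,0,-1,0,0,0,0,-1,0,-0.8,-1,0,0,0,-0.8,-1,0,0,0,-0.8,-1,0,0,0,-0.8,-1,0,0,0,-0.8,-1,0,0,0,-0.8,-1,0,0,0,-0.8,-1,0,0,0,-0.8,-1,0,0,0,-0.8,-1,0,0,0,-0.8,-1,0,0,0],
)

```text
time_s: 1.35
tcp_pos: [0.3038, 0.3814, 0.2311]
eef_rot: [[-1.0, 0.002, -0.0], [0.002, 1.0, -0.0], [0.0, -0.0, -1.0]]
force: [1.2, -0.3, 0.3]
grip_width: 1.001
grip_force: 0.0
```

Emit:
jog_arm(
  targets=[-0.9,-1,0,0,0,-0.9,-1,0,0,0,-0.9,-1,0,0,0,-0.9,-1,0,0,0,-0.9,-1,0,0,0,-0.9,-1,0,0,0,-0.9,-1,0,0,0,-0.9,-1,0,0,0,-0.3,-0.4,0,0,0,0,0,0,0,0,0,0,0,0,0],
)

```text
time_s: 2.45
tcp_pos: [0.4525, 0.2145, 0.2312]
eef_rot: [[-1.0, 0.002, -0.001], [0.002, 1.0, 0.0], [0.001, 0.0, -1.0]]
force: [0.3, -0.7, 0.6]
grip_width: 0.999
grip_force: 0.0
```

```bash
python3 - <<'E'
from h import *
from scipy.optimize import fsolve
a=manip.camera_model('scene');b=manip.camera_model('side')
print(fsolve(lambda p:[proj(a,[*p,.125])[0,0]-261.4, proj(b,[*p,.125])[0,0]-247.2],[.57,-.01]))
s=manip.observe();print(s['time_s'],s['tcp_pos'],s['eef_rot'].round(3),s['force'])
snap('wrist','w1.png');cm=manip.camera_model('wrist');print(proj(cm,[.454,.214,.012]))
E
```

```text
[ 0.56180926 -0.01527705]
2.45 [0.45245907 0.21447692 0.23122544] [[-1.     0.002 -0.001]
 [ 0.002  1.     0.   ]
 [ 0.001  0.    -1.   ]] [ 0.32655355 -0.68039304  0.59469339]
[[258.00575157 170.9070655 ]]
```

View pics/w1.png

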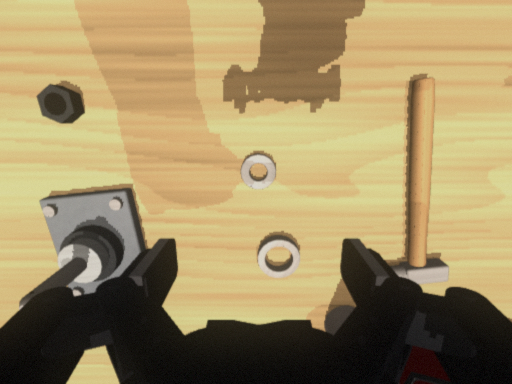

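Washer at (258,171), as predicted; nut at (61,103), fixture lower left, bearing (278,256). On to the post.

Emit:
jog_arm(
  targets=[-0.5,-1,0,0,0,-0.5,-1,0,0,0,-0.5,-1,0,0,0,-0.5,-1,0,0,0,-0.5,-1,0,0,0,-0.5,-1,0,0,0,-0.5,-1,0,0,0,-0.5,-1,0,0,0,-0.5,-1,0,0,0,-0.5,-1,0,0,0,-0.5,-1,0,0,0,0,-0.4,0,0,0],
)

```text
time_s: 3.7
tcp_pos: [0.563, -0.0145, 0.2311]
eef_rot: [[-1.0, 0.002, -0.0], [0.002, 1.0, 0.0], [0.0, 0.0, -1.0]]
force: [0.0, -0.7, 0.1]
grip_width: 1.004
grip_force: 0.0
```

Emit:
jog_arm(
  targets=[0,0,0,0,0],
)

```text
time_s: 3.8
tcp_pos: [0.5623, -0.0139, 0.2312]
eef_rot: [[-1.0, 0.002, -0.001], [0.002, 1.0, 0.0], [0.001, 0.0, -1.0]]
force: [-0.5, 0.3, -0.9]
grip_width: 1.001
grip_force: 0.0
```

```bash
python3 - <<'E'
from h import *
s=manip.observe();print(s['time_s'],s['tcp_pos'],s['eef_rot'].round(4))
cm=manip.camera_model('wrist');snap('wrist','w2.png');print(proj(cm,[.5618,-.0153,.146]))
E
```

```text
3.8 [ 0.56225182 -0.01394902  0.2311823 ] [[-1.e+00  2.e-03 -5.e-04]
 [ 2.e-03  1.e+00  3.e-04]
 [ 5.e-04  3.e-04 -1.e+00]]
[[257.0409283  198.33601823]]
```

View pics/w2.png

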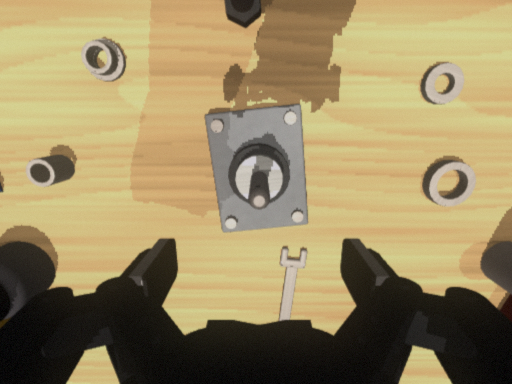

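Post tip at (259,201), spacer top (41,172), collar (98,57), washer (442,83) all visible here. Measuring precisely.

```bash
python3 - <<'E'
from h import *
cm=manip.camera_model('wrist')
im=cv2.imread('pics/w2.png');hsv=cv2.cvtColor(im,cv2.COLOR_BGR2HSV)
print(im[190:212:2,248:270:1,1])
m=(hsv[...,1]<70).astype(np.uint8)
# holes as bright/dark: low-sat blobs' outer contours
cs,_=cv2.findContours(m,cv2.RETR_CCOMP,cv2.CHAIN_APPROX_NONE)
for c in cs:
    if len(c)>=25 and cv2.contourArea(c)<8000 and c[:,0,1].min()<230:
        (x,y),ax,_=cv2.fitEllipse(c)
        print(len(c),(round(x,1),round(y,1)),np.round(ax,1),[onplane(cm,(x,y),z)[:2].round(4) for z in(.012,.024,.04,.06,.146)])
w=cv2.imread('pics/w1.png')
E
```

```text
[[192 116  67  62  59  65  63  69  67  69  72  78  73  71  72  69  66  57
   63  61  68 139]
 [183 104  64  66  69  74  74  77  80  83  80  78  81  80  78  74  74  69
   65  59  66 124]
 [160  95  72  74  81  81  80  85  89  95  97  98  96  91  88  78  77  76
   76  66  63  95]
 [127  82  76  81  85  91  91 119 144 161 177 175 171 154 132 104  89  79
   78  72  66  82]
 [107  75  80  87  95 113 152 180 187 186 185 190 187 185 183 167 123  84
   77  80  71  78]
 [ 74  76  84  92 106 137 177 187 189 186 189 187 184 182 183 183 155 103
   87  77  71  67]
 [ 84  77  82  94 107 139 179 187 189 188 189 186 184 184 186 181 155 113
   93  82  74  85]
 [144 125  93  92 102 113 145 174 186 185 185 182 182 184 175 151 116  97
   89  87 116 141]
 [146 149 142 122 105  98 104 116 135 148 152 158 154 139 118 105  96  87
  106 137 144 149]
 [148 148 150 145 148 137 123 116 112 107 100 101 101 103 113 123 125 141
  147 145 147 147]
 [146 146 147 151 148 151 149 148 147 147 146 146 144 145 150 150 150 149
  148 148 146 148]]
165 (450.5, 183.2) [42.5 51. ] [array([0.5814, 0.245 ]), array([0.5784, 0.23
[... 672 characters left out ...]
array([0.4607, 0.1825]), array([0.4697, 0.1288])]
54 (442.3, 83.5) [16.7 21. ] [array([0.4559, 0.2117]), array([0.4572, 0.2042]), array([0.4589, 0.1943]), array([0.4609, 0.1818]), array([0.4699, 0.1284])]
120 (102.8, 59.0) [37.4 46.3] [array([ 0.4275, -0.199 ]), array([ 0.4297, -0.1928]), array([ 0.4326, -0.1846]), array([ 0.4362, -0.1744]), array([ 0.452 , -0.1302])]
47 (100.7, 58.7) [12.8 18.8] [array([ 0.4272, -0.2015]), array([ 0.4294, -0.1953]), array([ 0.4323, -0.187 ]), array([ 0.436 , -0.1766]), array([ 0.4518, -0.1318])]
124 (242.5, 8.5) [21.7 33.3] [array([ 0.3752, -0.0311]), array([ 0.3791, -0.0305]), array([ 0.3844, -0.0297]), array([ 0.3909, -0.0287]), array([ 0.419 , -0.0245])]
```

Emit:
jog_arm(
  targets=[0,-1,0,0,0,0,-1,0,0,0,0,-1,0,0,0,0,-1,0,0,0,0,-1,0,0,0,0,-1,0,0,0,0,-1,0,0,0,0,-1,0,0,0,0,-1,0,0,0,0,-1,0,0,0,0.1,-1,0.5,0,0,0.1,-1,0.5,0,0],
)

```text
time_s: 5.05
tcp_pos: [0.5581, -0.2555, 0.2105]
eef_rot: [[-1.0, 0.002, 0.0], [0.002, 1.0, -0.0], [-0.0, -0.0, -1.0]]
force: [0.3, -0.4, -0.8]
grip_width: 0.998
grip_force: 0.0
```

Emit:
jog_arm(
  targets=[0,-1,1,0,0,0,-0.5,1,0,0,0,0,0.5,0,0,0,0,0,0,0,0,0,0,0,0],
)

```text
time_s: 5.55
tcp_pos: [0.5581, -0.2838, 0.1616]
eef_rot: [[-1.0, 0.001, 0.0], [0.001, 1.0, 0.0], [-0.0, 0.0, -1.0]]
force: [0.4, 0.4, 0.9]
grip_width: 1.003
grip_force: 0.0
```

```bash
cat >> h.py <<'E'
def rings(f,zs,uv=(256,192),dmax=90):
    s=manip.observe();cm=manip.camera_model('wrist');im=snap('wrist',f)[:,:,::-1]
    print(s['time_s'],s['tcp_pos'].round(4),s['force'].round(1))
    m=(cv2.cvtColor(im,cv2.COLOR_BGR2HSV)[...,1]<70).astype(np.uint8)
    for c in cv2.findContours(m,cv2.RETR_CCOMP,cv2.CHAIN_APPROX_NONE)[0]:
        if len(c)<30: continue
        (x,y),ax,_=cv2.fitEllipse(c)
        if np.hypot(x-uv[0],y-uv[1])<dmax: print(len(c),(round(x,1),round(y,1)),np.round(ax,1),[onplane(cm,(x,y),z)[:2].round(4) for z in zs])
E
python3 - <<'E'
from h import *
rings('w3.png',(0,.02,.04))
cm=manip.camera_model('wrist');print(proj(cm,[.558,-.284,.04]))
E
```

```text
5.55 [ 0.5581 -0.2838  0.1616] [0.4 0.4 0.9]
116 (259.3, 188.0) [33.9 37.7] [array([ 0.5684, -0.283 ]), array([ 0.5632, -0.283 ]), array([ 0.558 , -0.2831])]
88 (259.1, 188.0) [20.7 23.6] [array([ 0.5684, -0.2832]), array([ 0.5632, -0.2833]), array([ 0.558 , -0.2833])]
616 (231.0, 246.4) [105.9 161.4] [array([ 0.6411, -0.3174]), array([ 0.6311, -0.3151]), array([ 0.6211, -0.3129])]
[[258.574739   187.39431864]]
```

View pics/w3.png

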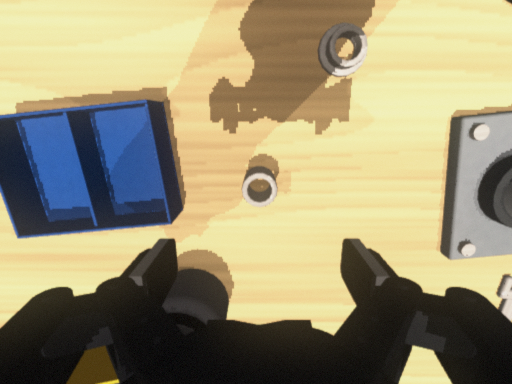

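Spacer top at (259,188); dark grease jar at about (200,290) lower left, collar (343,50). Check jar clearance.

```bash
python3 - <<'E'
from h import *
print(onplane(manip.camera_model('side'),(337,291),.09),onplane(manip.camera_model('scene'),(157,184),.09),onplane(manip.camera_model('wrist'),(202,292),.09))
E
```

```text
[ 0.7108024  -0.37455575  0.09      ] [ 0.72807087 -0.34393686  0.09      ] [ 0.64194659 -0.33499572  0.09      ]
```

Emit:
jog_arm(
  targets=[0,0.03,1,0,0,0,0,1,0,0,0,0,1,0,0,0,0,1,0,0,0,0,1,0,0,0,0,1,0,0,0,0,1,0,0,0,0,0.3,0,0,0,0,0,0,1,0,0,0,0,1,0,0,0,0,1,0,0,0,0,1],
)

```text
time_s: 6.8
tcp_pos: [0.5591, -0.2842, 0.0171]
eef_rot: [[-1.0, 0.002, 0.002], [0.002, 1.0, -0.001], [-0.002, -0.001, -1.0]]
force: [-0.6, 0.7, -2.3]
grip_width: 0.389
grip_force: 59.7
```

Emit:
jog_arm(
  targets=[0,0,0,0,1,0,0,0,0,1,0,0,0,0,1],
)

```text
time_s: 7.1
tcp_pos: [0.5591, -0.2842, 0.017]
eef_rot: [[-1.0, 0.002, 0.002], [0.002, 1.0, -0.001], [-0.002, -0.001, -1.0]]
force: [-0.1, -0.1, 6.4]
grip_width: 0.39
grip_force: 60.7
```

Emit:
jog_arm(
  targets=[0,0,-0.5,0,1,0,0,-1,0,1,0,0.5,-1,0,1,0,1,-1,0,1,0,1,-1,0,1,0,1,-1,0,1,0,1,-1,0,1,0,1,-1,0,1,0,1,-1,0,1,0,1,-0.7,0,1,0,1,0,0,1,0,1,0,0,1],
)

```text
time_s: 8.3
tcp_pos: [0.5586, -0.0928, 0.2006]
eef_rot: [[-1.0, 0.002, 0.001], [0.002, 1.0, -0.0], [-0.001, -0.0, -1.0]]
force: [0.2, 0.7, -2.0]
grip_width: 0.387
grip_force: 59.9
```

Emit:
jog_arm(
  targets=[-0.1,1,0,0,1,-0.2,1,0,0,1,0,1,0,0,1,0,0.7,0,0,1,0,0,0,0,1,0,0,0,0,1],
)

```text
time_s: 8.9
tcp_pos: [0.5646, -0.0197, 0.1995]
eef_rot: [[-1.0, 0.001, 0.0], [0.001, 1.0, -0.0], [-0.0, -0.0, -1.0]]
force: [-0.1, -0.8, -2.0]
grip_width: 0.391
grip_force: 59.9
```

```bash
python3 - <<'E'
from h import *
s=manip.observe();t=s['tcp_pos'];rings('w4.png',(t[2]+.023,t[2]+.003,.146),(258,270),120)
cm=manip.camera_model('wrist');print(proj(cm,[t,t+[0,0,.023],[.5638,-.014,.146]]))
E
```

```text
8.9 [ 0.5646 -0.0197  0.1995] [-0.1 -0.8 -2. ]
33 (276.4, 344.2) [5.2 8.7] [array([ 0.6127, -0.0105]), array([ 0.6322, -0.0089]), array([ 0.6874, -0.0046])]
45 (214.3, 334.7) [ 9.2 10. ] [array([ 0.6064, -0.0432]), array([ 0.6249, -0.0471]), array([ 0.6771, -0.0582])]
37 (180.7, 309.9) [5.7 9.1] [array([ 0.591 , -0.0596]), array([ 0.6069, -0.0663]), array([ 0.6518, -0.0852])]
45 (317.4, 282.7) [ 6.4 11.5] [array([0.5754, 0.0092]), array([0.5887, 0.0141]), array([0.6262, 0.0277])]
4185 (240.6, 296.8) [299.9 421.5] [array([ 0.5833, -0.0289]), array([ 0.598 , -0.0304]), array([ 0.6393, -0.0348])]
32 (274.1, 356.6) [ 7.  11.1] [array([ 0.6209, -0.0116]), array([ 0.6418, -0.0103]), array([ 0.7008, -0.0065])]
58 (174.5, 341.7) [ 8.2 16.5] [array([ 0.6109, -0.0645]), array([ 0.6301, -0.072 ]), array([ 0.6844, -0.0932])]
42 (319.4, 315.6) [8.1 9.6] [array([0.5947, 0.0113]), array([0.6112, 0.0165]), array([0.6579, 0.0311])]
114 (304.5, 317.6) [20.6 25.5] [array([0.5958, 0.0037]), array([0.6126, 0.0076]), array([0.6598, 0.0186])]
50 (311.8, 304.8) [10.3 11. ] [array([0.5882, 0.0071]), array([0.6036, 0.0116]), array([0.6472, 0.0242])]
37 (295.9, 267.9) [ 5.2 16.4] [array([ 0.5671, -0.0017]), array([0.579 , 0.0013]), array([0.6126, 0.0098])]
55 (258.6, 246.2) [10.7 25.5] [array([ 0.5555, -0.0198]), array([ 0.5654, -0.0198]), array([ 0.5936, -0.0199])]
[[259.40310332 242.41982175]
 [259.53560618 263.37912674]
 [266.81641409 209.99076418]]
```

View pics/w4.png

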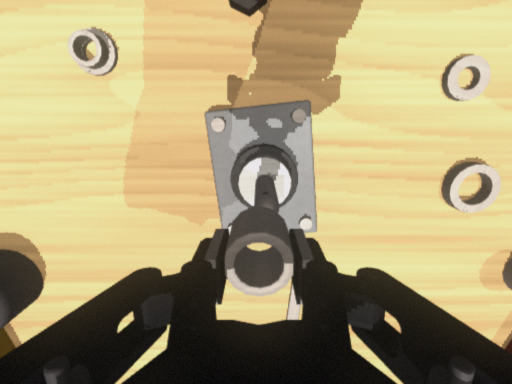

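Held spacer top is centred at about (259,264), as predicted for the TCP axis; post shaft at u≈266. Correct +Y 5.7 mm and lower.

Emit:
jog_arm(
  targets=[0,0.28,0,0,1,0,0,0,0,1,0,0,1,0,1,0,0,0.7,0,1,0,0,0.4,0,1,0,0,0.4,0,1,0,0,0,0,1],
)

```text
time_s: 9.65
tcp_pos: [0.564, -0.0139, 0.1481]
eef_rot: [[-1.0, 0.002, -0.002], [0.002, 1.0, 0.001], [0.002, 0.001, -1.0]]
force: [-0.7, 0.3, -2.1]
grip_width: 0.396
grip_force: 59.9
```

Emit:
jog_arm(
  targets=[0,0,0.8,0,1,0,0,0.8,0,1,0,0,0.8,0,1,0,0,0.6,0,1,0,0,0.2,0,1,0,0,0,0,1,0,0,0,0,1],
)

```text
time_s: 10.35
tcp_pos: [0.5647, -0.014, 0.0857]
eef_rot: [[-1.0, 0.002, 0.0], [0.002, 1.0, 0.0], [-0.0, 0.0, -1.0]]
force: [-1.3, -0.0, -2.4]
grip_width: 0.391
grip_force: 59.8
```

Emit:
jog_arm(
  targets=[0,0,0.2,0,1,0,0,0.2,0,1,0,0,0,0,1,0,0,0,0,1],
)

```text
time_s: 10.75
tcp_pos: [0.5647, -0.014, 0.0772]
eef_rot: [[-1.0, 0.002, 0.0], [0.002, 1.0, 0.0], [-0.0, 0.0, -1.0]]
force: [-1.4, -0.4, -2.1]
grip_width: 0.393
grip_force: 59.9
```

Emit:
jog_arm(
  targets=[0,0,0,0,0.3,0,0,0,0,0,0,0,0,0,0,0,0,0,0,0,0,0,-0.5,0,0,0,0,-1,0,0,0,0,-1,0,0,0,0,-1,0,0,0,0,-1,0,0,0.4,0.8,-1,0,0,0.5,1,-0.5,0,0,0.5,1,0,0,0],
)

```text
time_s: 11.95
tcp_pos: [0.5374, 0.0423, 0.2002]
eef_rot: [[-1.0, 0.002, 0.004], [0.002, 1.0, -0.0], [-0.004, -0.0, -1.0]]
force: [-0.3, -0.1, -0.5]
grip_width: 0.995
grip_force: 0.0
```

Emit:
jog_arm(
  targets=[0.5,1,0,0,0,0.5,1,0,0,0,0.5,1,0,0,0,0.5,1,0,0,0,0.5,1,0,0,0,0.5,1,0,0,0,0.5,1,0,0,0,0.5,1,0,0,0,0,0.6,0.5,0,0,0,0,1,0,0,0,0,0,0,0,0,0,0,0,0],
)

```text
time_s: 13.15
tcp_pos: [0.457, 0.2139, 0.1672]
eef_rot: [[-1.0, 0.002, -0.001], [0.002, 1.0, -0.0], [0.001, -0.0, -1.0]]
force: [0.6, 0.0, 0.1]
grip_width: 1.001
grip_force: 0.0
```

```bash
python3 - <<'E'
from h import *
rings('w5.png',(0,.012),(258,180),60)
c=cv2.imread('pics/w5.png');a=snap('scene','s5.png')
b=snap('side','d5.png')
cr=lambda f,x,y:cv2.resize(cv2.imread(f)[y:y+75,x:x+100],(400,300),interpolation=cv2.INTER_CUBIC)
cv2.imwrite('pics/c5.png',np.hstack([cr('pics/s5.png',215,150),cr('pics/d5.png',200,165)]))
E
```

```text
13.15 [0.457  0.2139 0.1672] [0.6 0.  0.1]
119 (258.5, 178.4) [41.3 41.7] [array([0.4571, 0.2137]), array([0.4545, 0.2137])]
61 (258.4, 178.4) [21.1 22.6] [array([0.4571, 0.2136]), array([0.4544, 0.2136])]
```

View pics/c5.png

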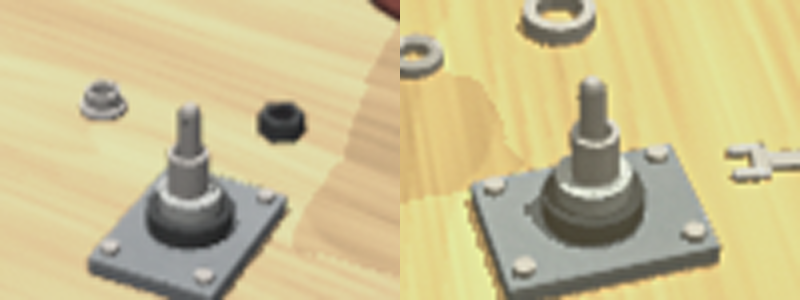

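Both views show the spacer standing upright on the seat around the post. Now grasp the washer.

Emit:
jog_arm(
  targets=[0.12,0,1,0,0,0,0,1,0,0,0,0,1,0,0,0,0,1,0,0,0,0,1,0,0,0,0,1,0,0,0,0,1,0,0,0,0,1,0,0,0,0,0.3,0,0,0,0,0,0,0,0,0,0,0,0],
)

```text
time_s: 14.4
tcp_pos: [0.4555, 0.2143, 0.0025]
eef_rot: [[-1.0, 0.002, 0.001], [0.002, 1.0, 0.0], [-0.001, 0.0, -1.0]]
force: [-0.8, 0.3, -0.2]
grip_width: 0.998
grip_force: 0.0
```

Emit:
jog_arm(
  targets=[0,0,0,0,0.3,0,0,0,0,0.5,0,0,0,0,1,0,0,0,0,1,0,0,0,0,1],
)

```text
time_s: 14.9
tcp_pos: [0.4553, 0.2144, 0.0024]
eef_rot: [[-1.0, 0.002, 0.001], [0.002, 1.0, 0.0], [-0.001, 0.0, -1.0]]
force: [-1.8, -0.9, 7.0]
grip_width: 0.522
grip_force: 61.4
```

Emit:
jog_arm(
  targets=[0,0,-0.5,0,1,0,0,-1,0,1,0,0,-1,0,1,-0.5,-1,-1,0,1,-0.5,-1,-1,0,1,-0.5,-1,-1,0,1,-0.5,-1,-1,0,1,-0.5,-1,-1,0,1,-0.5,-1,-1,0,1,-0.5,-1,-1,0,1,-0.5,-1,0,0,1,-0.5,-1,0,0,1],
)

```text
time_s: 16.1
tcp_pos: [0.545, 0.0332, 0.1928]
eef_rot: [[-1.0, 0.002, 0.002], [0.002, 1.0, -0.0], [-0.002, -0.0, -1.0]]
force: [-0.1, 0.6, -1.3]
grip_width: 0.522
grip_force: 61.7
```

Emit:
jog_arm(
  targets=[-0.5,-1,0,0,1,-0.45,-0.9,0,0,1,0,-0.4,0,0,1,0,0,0,0,1,0,0,0,0,1],
)

```text
time_s: 16.6
tcp_pos: [0.5628, -0.0115, 0.1914]
eef_rot: [[-1.0, 0.002, -0.0], [0.002, 1.0, 0.0], [0.0, 0.0, -1.0]]
force: [1.0, 0.3, -1.0]
grip_width: 0.52
grip_force: 61.7
```

```bash
python3 - <<'E'
from h import *
s=manip.observe();t=s['tcp_pos'];print(s['time_s'],t)
snap('wrist','w6.png')
cm=manip.camera_model('wrist');print(proj(cm,[t,t+[0,0,.0096],[.5638,-.014,.146]]))
a=t+[0,0,.0096];R=.024;print(proj(cm,[a+[R,0,0],a-[R,0,0],a+[.012,0,0],a-[.012,0,0],a+[0,R,0],a-[0,R,0]]).round(1))
E
```

```text
16.6 [ 0.56283379 -0.01150146  0.19137713]
[[258.27661294 242.3140838 ]
 [258.26767984 250.27578861]
 [254.85450562 215.92947174]]
[[258.4 289.6]
 [258.1 207.3]
 [258.3 270.3]
 [258.2 229.3]
 [303.5 250.2]
 [213.  250.4]]
```

View pics/w6.png

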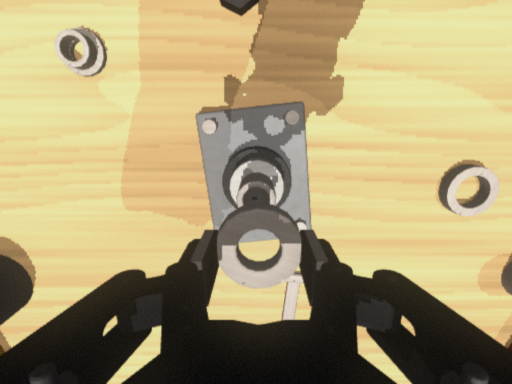

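Held washer level, centred at about (259,247), i.e. ~1.5 mm towards the base from the TCP. Correct and lower.

Emit:
jog_arm(
  targets=[-0.1,-0.12,0,0,1,0,0,0.8,0,1,0,0,0.8,0,1,0,0,0.4,0,1,0,0,0.4,0,1,0,0,0.4,0,1,0,0,0,0,1],
)

```text
time_s: 17.35
tcp_pos: [0.5645, -0.0142, 0.1339]
eef_rot: [[-1.0, 0.002, -0.002], [0.002, 1.0, 0.001], [0.002, 0.001, -1.0]]
force: [0.5, -0.2, -1.5]
grip_width: 0.523
grip_force: 61.7
```

Emit:
jog_arm(
  targets=[0,0,0.5,0,1,0,0,0.5,0,1,0,0,0.3,0,1,0,0,0.2,0,1,0,0,0,0,1,0,0,0,0,1],
)

```text
time_s: 17.95
tcp_pos: [0.5653, -0.0144, 0.1055]
eef_rot: [[-1.0, 0.002, 0.0], [0.002, 1.0, 0.0], [-0.0, 0.0, -1.0]]
force: [0.5, -0.7, -0.7]
grip_width: 0.525
grip_force: 61.7
```

Emit:
jog_arm(
  targets=[0,0,0.15,0,1,0,0,0,0,1,0,0,0,0,0.3,0,0,0,0,0,0,0,0,0,0,0,0,0,0,0,0,0,-0.5,0,0,0,0,-1,0,0,0,0,-1,0,0,0,0,-1,0,0,0.7,-0.9,-1,0,0,0.7,-0.9,0,0,0],
)

```text
time_s: 19.15
tcp_pos: [0.5383, -0.0509, 0.1963]
eef_rot: [[-1.0, 0.001, 0.005], [0.001, 1.0, -0.002], [-0.005, -0.002, -1.0]]
force: [0.7, 0.0, 0.2]
grip_width: 0.998
grip_force: 0.0
```

Emit:
jog_arm(
  targets=[0.7,-0.9,0,0,0,0.7,-0.9,0,0,0,0.7,-0.9,0,0,0,0.7,-0.9,0,0,0,0.7,-0.9,0,0,0,0.7,-0.9,0,0,0,0.7,-1,0,0,0,0.6,-1,0,0,0,0.6,-1,1,0,0,0,0,1,0,0,0,0,0,0,0,0,0,0,0,0],
)

```text
time_s: 20.35
tcp_pos: [0.4149, -0.2179, 0.1531]
eef_rot: [[-1.0, 0.002, 0.0], [0.002, 1.0, 0.0], [-0.0, 0.0, -1.0]]
force: [0.2, 0.5, -0.1]
grip_width: 0.999
grip_force: 0.0
```

```bash
python3 - <<'E'
from h import *
rings('w7.png',(0,.004,.008,.024),(258,180),70)
snap('scene','s7.png');snap('side','d7.png')
cr=lambda f,x,y,w=100:cv2.resize(cv2.imread(f)[y:y+w*3//4,x:x+w],(400,300),interpolation=cv2.INTER_CUBIC)
cv2.imwrite('pics/c7.png',np.vstack([np.hstack([cr('pics/s7.png',225,165,70),cr('pics/d7.png',210,170,70)]),np.hstack([cr('pics/w7.png',180,110,160),cr('pics/w7.png',0,0,512)])]))
E
```

```text
20.35 [ 0.4149 -0.2179  0.1531] [ 0.2  0.5 -0.1]
120 (273.8, 192.9) [41.2 42.5] [array([ 0.4286, -0.2012]), array([ 0.4275, -0.2014]), array([ 0.4264, -0.2016]), array([ 0.4219, -0.2025])]
73 (274.4, 195.7) [19.4 22.9] [array([ 0.4318, -0.2004]), array([ 0.4307, -0.2007]), array([ 0.4295, -0.2009]), array([ 0.4249, -0.2019])]
```

View pics/c7.png

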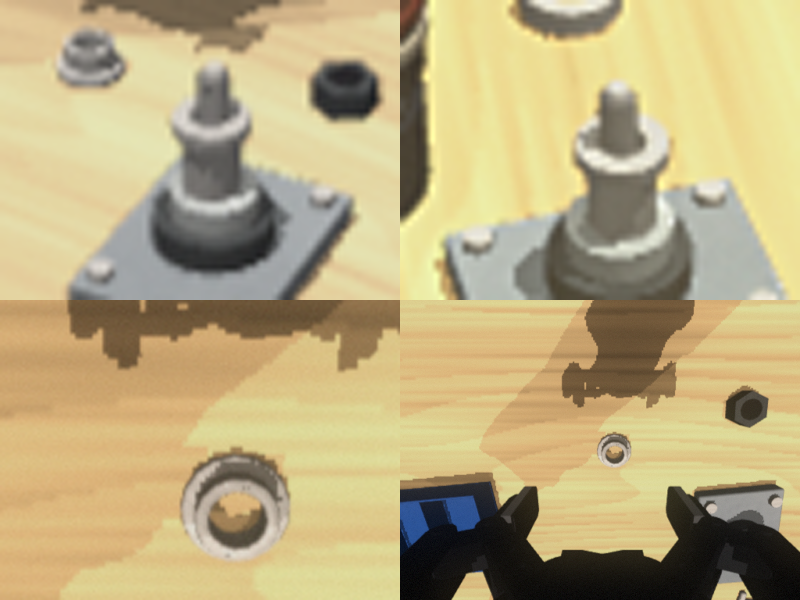

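Washer lies level on the spacer in both views; collar hole seen around (274,196). Grasp the collar neck.

Emit:
jog_arm(
  targets=[-0.53,0.8,0,0,0,0,0,1,0,0,0,0,1,0,0,0,0,1,0,0,0,0,1,0,0,0,0,1,0,0,0,0,1,0,0,0,0,1,0,0,0,0,0.2,0,0,0,0,0,0,0,0,0,0,0,0],
)

```text
time_s: 21.6
tcp_pos: [0.4262, -0.2026, 0.0096]
eef_rot: [[-1.0, 0.002, 0.001], [0.002, 1.0, -0.001], [-0.001, -0.001, -1.0]]
force: [0.8, 0.9, 0.2]
grip_width: 1.001
grip_force: 0.0
```

Emit:
jog_arm(
  targets=[0,0,0,0,0.4,0,0,0,0,0.7,0,0,0,0,1,0,0,0,0,1,0,0,0,0,1],
)

```text
time_s: 22.1
tcp_pos: [0.4258, -0.2023, 0.009]
eef_rot: [[-1.0, 0.002, 0.001], [0.002, 1.0, -0.0], [-0.001, -0.0, -1.0]]
force: [-2.2, 1.8, 6.7]
grip_width: 0.388
grip_force: 59.8
```

Emit:
jog_arm(
  targets=[0,0,-0.5,0,1,0,0,-1,0,1,0,0,-1,0,1,-0.7,0.9,-1,0,1,-0.7,0.9,-1,0,1,-0.7,0.9,-1,0,1,-0.7,0.9,-1,0,1,-0.7,0.9,-1,0,1,-0.7,0.9,-1,0,1,-0.7,0.9,-1,0,1,-0.7,0.9,0,0,1,-0.7,0.9,0,0,1],
)

```text
time_s: 23.3
tcp_pos: [0.5525, -0.0396, 0.1996]
eef_rot: [[-1.0, 0.002, 0.001], [0.002, 1.0, -0.0], [-0.001, -0.0, -1.0]]
force: [0.2, 0.1, -1.5]
grip_width: 0.39
grip_force: 60.2
```

Emit:
jog_arm(
  targets=[-0.5,0.9,0,0,1,-0.1,0.4,0,0,1,0,0,0,0,1,0,0,0,0,1,0,0,0,0,1],
)

```text
time_s: 23.8
tcp_pos: [0.5635, -0.0151, 0.1984]
eef_rot: [[-1.0, 0.003, 0.0], [0.003, 1.0, -0.0], [-0.0, -0.0, -1.0]]
force: [-0.3, 0.2, -1.6]
grip_width: 0.387
grip_force: 60.2
```

```bash
python3 - <<'E'
from h import *
s=manip.observe();t=s['tcp_pos'];print(s['time_s'],t)
im=snap('wrist','w8.png')
cm=manip.camera_model('wrist');c=t+[0,0,.015];f=t+[0,0,-.001];q=np.linspace(0,2*np.pi,60)
pts=lambda c,R:proj(cm,[c+[R*np.cos(a),R*np.sin(a),0] for a in q]).round().astype(np.int32)
o=im[:,:,::-1].copy()
cv2.polylines(o,[pts(c,.018)],1,(0,0,255));cv2.polylines(o,[pts(c,.012)],1,(0,255,0));cv2.polylines(o,[pts(f,.024)],1,(255,0,0))
cv2.imwrite('pics/w8o.png',cv2.resize(o[150:330,140:380],(800,600),interpolation=cv2.INTER_CUBIC))
E
```

```text
23.8 [ 0.5634665  -0.01512283  0.1984151 ]
```

View pics/w8o.png

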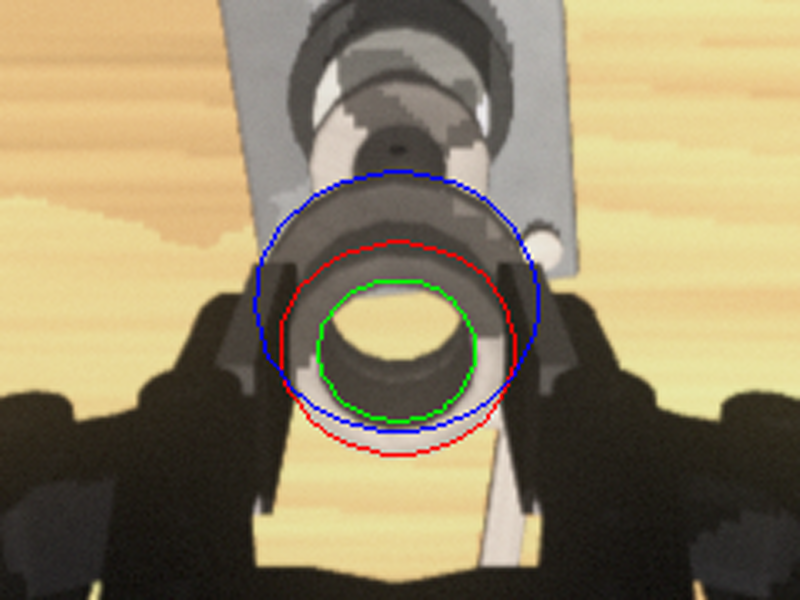

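Held collar matches the overlay circles within about 1 mm and is level. Lower it.

Emit:
jog_arm(
  targets=[-0.04,0.05,0.4,0,1,0,0,0.8,0,1,0,0,0.8,0,1,0,0,0.4,0,1,0,0,0.4,0,1,0,0,0.4,0,1,0,0,0.2,0,1,0,0,0,0,1,0,0,0,0,1],
)

```text
time_s: 24.75
tcp_pos: [0.5643, -0.0134, 0.1303]
eef_rot: [[-1.0, 0.002, -0.001], [0.002, 1.0, 0.0], [0.001, 0.0, -1.0]]
force: [-3.1, -0.2, -3.2]
grip_width: 0.389
grip_force: 60.1
```

Emit:
jog_arm(
  targets=[0.03,0,0.2,0,1,0.02,0,0.15,0,1,0,0,0.1,0,1,0,0,0,0,1,0,0,0,0,1,0,0,0,0,1],
)

```text
time_s: 25.35
tcp_pos: [0.5637, -0.0134, 0.1214]
eef_rot: [[-1.0, 0.002, 0.0], [0.002, 1.0, 0.0], [-0.0, 0.0, -1.0]]
force: [0.6, -0.3, -2.1]
grip_width: 0.388
grip_force: 60.2
```

Emit:
jog_arm(
  targets=[0,0,0.05,0,1,0,0,0,0,1,0,0,0,0,1,0,0,0.05,0,1,0,0,0,0,1,0,0,0,0,1],
)

```text
time_s: 25.95
tcp_pos: [0.5639, -0.0134, 0.1199]
eef_rot: [[-1.0, 0.002, 0.001], [0.002, 1.0, -0.0], [-0.001, -0.0, -1.0]]
force: [-1.5, 0.4, 5.3]
grip_width: 0.388
grip_force: 60.9
```

Emit:
jog_arm(
  targets=[0,0,0.1,0,1,0,0,0.1,0,1,0,0,0.1,0,1,0,0,0.1,0,1,0,0,0.05,0,1,0,0,0,0,1,0,0,0,0,1,0,0,0,0,1],
)

```text
time_s: 26.75
tcp_pos: [0.5641, -0.0134, 0.112]
eef_rot: [[-1.0, 0.002, 0.002], [0.002, 1.0, -0.0], [-0.002, -0.0, -1.0]]
force: [-5.8, 1.3, 14.6]
grip_width: 0.385
grip_force: 61.9
```

Emit:
jog_arm(
  targets=[0.03,0,0,0,1,0,0,0,0,1,0,0,0,0,1,0,0,0,0,1],
)

```text
time_s: 27.15
tcp_pos: [0.564, -0.0135, 0.1122]
eef_rot: [[-1.0, 0.002, 0.003], [0.002, 1.0, -0.0], [-0.003, -0.0, -1.0]]
force: [-2.6, 1.2, 11.8]
grip_width: 0.387
grip_force: 61.7
```

```bash
python3 - <<'E'
from h import *
snap('scene','s9.png');snap('side','d9.png')
s=manip.observe();print(s['time_s'],s['tcp_pos'],s['force'],s['grip_force'],s['grip_width'])
cr=lambda f,x,y,w=70:cv2.resize(cv2.imread(f)[y:y+w*3//4,x:x+w],(400,300),interpolation=cv2.INTER_CUBIC)
cv2.imwrite('pics/c9.png',np.hstack([cr('pics/s9.png',225,165),cr('pics/d9.png',210,170)]))
E
```

```text
27.25 [ 0.56401643 -0.01346779  0.11217646] [-3.11492335  1.14025349 13.24904619] 61.69386260211468 0.38309342910098915
```

View pics/c9.png

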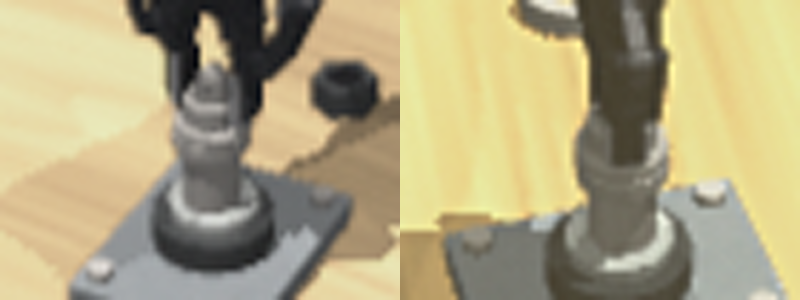

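The stack is level, the seat has sunk, and the collar is held with about 13 N of steady push. Handing in.

```bash
python3 -c "
from workcell import manip
print(manip.hand_in())"
```

```text
the job is handed in; nothing more can be done
None
```

I threaded the spacer, washer and collar (flange down) onto the post and handed the job in at about 27 s, with the gripper still holding the collar about 8 mm down at a steady 13 N; the result of the judging was not shown.

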